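Set the stock tags at the workshop bins

ROBOT

A 6-joint arm with a two-finger parallel gripper is mounted at the origin on the work surface. World frame = base frame: x ahead of the robot, y to its left, z up, the work surface at z = 0. Lengths are in mm, angles in degrees, forces in N, time in s.
With the tool pointing down it reaches from about 300 to 850 mm from the base axis. Payload 4.2 kg.
Tool frame: the origin (TCP) lies on the centre line of the jaws, within the pads' length; the fingertips stand 11 mm ahead of it and the grasp point (between the pads) lies 8 mm behind it; z points along the fingers, y is the line along which they close (so a half turn about z gives the same grasp; the last joint's range is limited). The gripper opens to 91 mm and grips with 3 to 60 N. Pads are 32 mm wide; open, the fingers measure 118 mm over their backs; the gripper's body (76 mm by 178 mm) begins 60 mm behind the grasp point.
Start: joints at [-72.25, 18.312, 89.639, -0, 72.044, -1.146], TCP at [186.219, -544.026, 224.976] pointing down, gripper open.
Joint ranges: [-177.97, 177.97], [-48.28, 115.42], [12.27, 149.76], [-77.06, 257.06], [2.81, 150.46], [-146.56, 146.56]. Speed limits (degrees/s): [147.25, 147.25, 180, 180, 180, 180].

INTERFACE

Orientations are given as [roll, pitch, yaw] about the fixed x, y, z axes, in that order (R = Rz(yaw) Ry(pitch) Rx(roll)).
In Python, from workcell import env, grab_frame, camera_model, models gives the robot as it stands.
- The arm moves only by the shell command python3 -m crank 'ROWS' [FORCE]. ROWS is text: rows parted by semicolons, each of 7 numbers parted by spaces: the closure, from -1 (fully open) to 1 (shut), so that 0 is half open, then the shift along the tool's x, y, z in mm, then the turn, a rotation vector about the tool's x, y, z in degrees. A call has 1 to 10 rows; each row shifts and turns the commanded pose from where the row before left it, along the tool's axes as they then stand; what a row does not reach is not made up. A row lasts 1/8 s, in which the tool goes at most 62.5 mm and 10.7 degrees, less where a joint would pass 70% of its speed; a pose out of reach is approached as far as the arm can. A call is refused whole if a number of a shift passes 62.5 or a number of a turn 10.7, either way. A call with a gripper value outside its range is refused whole. The fingers move at their own pace and stop on an object; FORCE is the grip in N (left out, the last holds). Time passes only in rows, so rows that do not move let the fingers close. It gives the time, the measured TCP pose, the force, the opening and the grip force at its end, in the units of the state.
- env.state(): the state, without advancing time (a new reading comes with each control period).
- grab_frame(name): name is "side" or "top"; returns the picture (384x512x3 uint8, blue, green, red); there is no depth.
- camera_model(name): a dict with "K" (3x3 intrinsics, pixels), "R" (3x3) and "t" (3): a world point X has camera coordinates R X + t. Camera axes: x right, y down, z forward; pixel columns grow to the right and rows downward; lengths in mm; the calibration is good to about 2 mm. A picture is of the moment at which its call begins. camera_model takes no time and is no camera call.
- env.job_done(): hands the job in; it is judged then, once.
Trained networks look in the newest picture that a camera, given by its name, has taken for a name from the list of things; names that differ only in an ending like _2 or _b are one class to them, and where a whole thing is asked for, a point or a joint stands for the part that bears it (a point fixed in the world has none). Each returns a list of dicts, best first, with "p" (0 to 1); they miss things now and then, are a little off and sometimes report something else, mostly with a low value. They report only what shows in the picture. A call takes as long as a camera call.
- models.search_frame(name, camera): "point" ([x, y, z] in mm, in world coordinates, good to about 4 mm: the middle of the surface that is visible of it).
The state is a dict: "time_s": time; "qpos": joint angles; "qvel": joint speeds; "effort": joint torques, N m; "ee_pos": TCP position; "ee_rot": TCP orientation; "force": force on the tool from outside, world axes, zero at the start; "torque": the same for the moment, N m; "gripper_width": finger opening in mm; "gripper_force": force on a finger pad.
Only numpy, scipy, OpenCV 4.12 (cv2) and the standard library are available. Lean on these libraries where they do the work, as an engineer would, in place of code of your own. Each camera call takes 0.05 s, during which the arm holds its last target. There are 200 camera calls.

TASK

Set the hinged stock tags on the bench's stock board so that exactly the two full bins show green (tag fallen over towards its bin) and the two nearly empty bins show red (tag leaning back towards the robot). Gently push each wrong tag over with a fingertip, without pinching or forcing it, and leave the bins, glue bottle and mug where they stand.

Things in the scene. Friction and masses are not known exactly. Their poses are not given: they have to be found in the camera images.
- stand_a: Fixed tag stand on the board: open wooden V, 80 mm wide. Origin: centre of its underside, 12 mm above the bench; z up; x towards its own bin, whose centre lies 160 mm along +x. Hinge line: along y, 20 mm above the origin. Two fixed backrests slope up 50 degrees to -x and +x, ending 34 mm from the hinge (46 mm above the origin). Stands are 115 mm apart along y. Tag sizes: see board.
- tag_a (a joint): Angle of the tag hinged on stand_a, rad. 0: rests leaning to the stand's -x (robot's side), red face up; 0.698: upright; 1.396: rests leaning to +x (its bin), green face up. Turns freely (push under 1 N at the bead), falls over by its own weight once past upright. A fingertip behind the bead pushes it level towards the hinge.
- stand_b: Fixed tag stand on the board: open wooden V, 80 mm wide. Origin: centre of its underside, 12 mm above the bench; z up; x towards its own bin, whose centre lies 160 mm along +x. Hinge line: along y, 20 mm above the origin. Two fixed backrests slope up 50 degrees to -x and +x, ending 34 mm from the hinge (46 mm above the origin). Stands are 115 mm apart along y. Tag sizes: see board.
- tag_b (a joint): Angle of the tag hinged on stand_b, rad. 0: rests leaning to the stand's -x (robot's side), red face up; 0.698: upright; 1.396: rests leaning to +x (its bin), green face up. Turns freely (push under 1 N at the bead), falls over by its own weight once past upright. A fingertip behind the bead pushes it level towards the hinge.
- stand_c: Fixed tag stand on the board: open wooden V, 80 mm wide. Origin: centre of its underside, 12 mm above the bench; z up; x towards its own bin, whose centre lies 160 mm along +x. Hinge line: along y, 20 mm above the origin. Two fixed backrests slope up 50 degrees to -x and +x, ending 34 mm from the hinge (46 mm above the origin). Stands are 115 mm apart along y. Tag sizes: see board.
- tag_c (a joint): Angle of the tag hinged on stand_c, rad. 0: rests leaning to the stand's -x (robot's side), red face up; 0.698: upright; 1.396: rests leaning to +x (its bin), green face up. Turns freely (push under 1 N at the bead), falls over by its own weight once past upright. A fingertip behind the bead pushes it level towards the hinge.
- stand_d: Fixed tag stand on the board: open wooden V, 80 mm wide. Origin: centre of its underside, 12 mm above the bench; z up; x towards its own bin, whose centre lies 160 mm along +x. Hinge line: along y, 20 mm above the origin. Two fixed backrests slope up 50 degrees to -x and +x, ending 34 mm from the hinge (46 mm above the origin). Stands are 115 mm apart along y. Tag sizes: see board.
- tag_d (a joint): Angle of the tag hinged on stand_d, rad. 0: rests leaning to the stand's -x (robot's side), red face up; 0.698: upright; 1.396: rests leaning to +x (its bin), green face up. Turns freely (push under 1 N at the bead), falls over by its own weight once past upright. A fingertip behind the bead pushes it level towards the hinge.
- board: Fixed plywood board, 12 mm thick, carrying stands and bins; x towards the bins. All tags alike: 50 g plate 68 mm wide (y), 4 mm thick, white round bead of 4 mm radius along the free edge, past the backrest. Bead centre is 72 mm from the hinge: at rest 46 mm to the hinge's side and 75 mm above the stand's origin, 92 mm above it when upright.
- bin_dowels_full: Loose open wooden stock bin, 100 x 88 x 55 mm (x, y, z), about 0.6 kg, full, heaped to above the rim with wooden dowels. Origin: centre of its underside, z up. It stands on the board behind one of the tags, which is its tag. Not to be moved.
- bin_knobs_full: Loose open wooden stock bin, 100 x 88 x 55 mm (x, y, z), about 0.8 kg, full to the rim with brass knobs. Origin: centre of its underside, z up. It stands on the board behind one of the tags, which is its tag. Not to be moved.
- bin_dowels_low: Loose open wooden stock bin, 100 x 88 x 55 mm (x, y, z), about 0.25 kg, nearly empty, one dowel left on its floor. Origin: centre of its underside, z up. It stands on the board behind one of the tags, which is its tag. Not to be moved.
- bin_knobs_low: Loose open wooden stock bin, 100 x 88 x 55 mm (x, y, z), about 0.25 kg, nearly empty, one brass knob left on its floor. Origin: centre of its underside, z up. It stands on the board behind one of the tags, which is its tag. Not to be moved.
- glue: Bystander: white glue bottle, 60 mm across, 170 mm tall, standing on the bench. Origin: centre of its underside.
- mug: Bystander: blue mug, 80 mm across plus a handle, 95 mm tall, on the bench. Origin: centre of its underside.

How it is judged (in metres and radians):
At the end, for the whole second after the job is handed in: The tags of the two full bins lie over towards the bins, green up (joint above 1.25 rad), the tags of the two nearly empty bins lean towards the robot, red up (joint below 0.15 rad), and all tags are at rest ((((y of bin_dowels_full in the frame of stand_a between -0.05 and 0.05 m or y of bin_knobs_full in the frame of stand_a between -0.05 and 0.05 m) and value of joint tag_a above 1.25 rad) or ((y of bin_dowels_low in the frame of stand_a between -0.05 and 0.05 m or y of bin_knobs_low in the frame of stand_a between -0.05 and 0.05 m) and value of joint tag_a below 0.15 rad)) and velocity of joint tag_a between -0.1 and 0.1 rad/s and (((y of bin_dowels_full in the frame of stand_b between -0.05 and 0.05 m or y of bin_knobs_full in the frame of stand_b between -0.05 and 0.05 m) and value of joint tag_b above 1.25 rad) or ((y of bin_dowels_low in the frame of stand_b between -0.05 and 0.05 m or y of bin_knobs_low in the frame of stand_b between -0.05 and 0.05 m) and value of joint tag_b below 0.15 rad)) and velocity of joint tag_b between -0.1 and 0.1 rad/s and (((y of bin_dowels_full in the frame of stand_c between -0.05 and 0.05 m or y of bin_knobs_full in the frame of stand_c between -0.05 and 0.05 m) and value of joint tag_c above 1.25 rad) or ((y of bin_dowels_low in the frame of stand_c between -0.05 and 0.05 m or y of bin_knobs_low in the frame of stand_c between -0.05 and 0.05 m) and value of joint tag_c below 0.15 rad)) and velocity of joint tag_c between -0.1 and 0.1 rad/s and (((y of bin_dowels_full in the frame of stand_d between -0.05 and 0.05 m or y of bin_knobs_full in the frame of stand_d between -0.05 and 0.05 m) and value of joint tag_d above 1.25 rad) or ((y of bin_dowels_low in the frame of stand_d between -0.05 and 0.05 m or y of bin_knobs_low in the frame of stand_d between -0.05 and 0.05 m) and value of joint tag_d below 0.15 rad)) and velocity of joint tag_d between -0.1 and 0.1 rad/s); the robot touches nothing.
It fails at once if a stock bin is pushed, lifted or carried more than 15 mm (distance of any of bin_dowels_full, bin_knobs_full, bin_dowels_low, bin_knobs_low from where it was at the start of the episode above 0.015 m).
It fails at once if the glue bottle or mug is moved more than 20 mm or tipped (distance of any of glue, mug from where it was at the start of the episode above 0.02 m or angle between any of glue, mug's own z axis and vertical above 0.3 rad).
It fails at once if a tag is pinched or forced (over 25 N between the fingers and a tag) (contact force between the fingers and tag_a above 25 N or contact force between the fingers and tag_b above 25 N or contact force between the fingers and tag_c above 25 N or contact force between the fingers and tag_d above 25 N).
It also fails if it takes over 45 s, if anything falls off the work surface, if the arm or the gripper's body presses on something with over 40 N, if the wrist force passes 120 N, or if a joint passes its speed limit or range.

## Working session

There is one attempt and no reset: what is moved stays moved. The work goes in short steps, Python scripts to look and compute and a shell command to move; the robot and the scene stay as the last step left them, time stands still between calls to the robot, and variables do not carry over. Pictures are saved under pics/ and viewed, at most 10 in all, crops included, and the job is handed in when it is done.

```bash
ls; mkdir -p pics; python3 - <<'E'
from workcell import env, grab_frame, camera_model, models
import cv2,numpy as np
for c in("top","side"):
    cv2.imwrite(f"pics/{c}0.png",grab_frame(c))
    m=camera_model(c);print(c,np.round(m["K"],1).tolist(),np.round(m["R"],4).tolist(),np.round(m["t"],1).tolist())
for n in("stand_a","tag_a","bin_dowels_full","bin_knobs_full","bin_dowels_low","bin_knobs_low","glue","mug","board"):
    for r in models.search_frame(n,"top"): print(n,np.round(r["point"]).tolist(),round(r["p"],2))
s=env.state();print(s["time_s"],s["ee_pos"],s["ee_rot"],s["gripper_width"])
E
```

```text
pics
top [[474.4, 0.0, 261.5], [0.0, 474.4, 186.8], [0.0, 0.0, 1.0]] [[0.0566, -0.9984, 0.0009], [-0.9726, -0.0553, -0.2256], [0.2253, 0.0119, -0.9742]] [-10.0, 598.1, 1560.7]
side [[371.9, 0.0, 250.4], [0.0, 371.9, 196.4], [0.0, 0.0, 1.0]] [[-0.8355, -0.5494, 0.013], [-0.3596, 0.5287, -0.7688], [0.4155, -0.647, -0.6393]] [515.9, 266.1, 912.2]
stand_a [532.0, -163.0, 49.0] 0.96
stand_a [522.0, -45.0, 45.0] 0.84
stand_a [511.0, 66.0, 54.0] 0.82
stand_a [528.0, 184.0, 51.0] 0.58
tag_a [540.0, 182.0, 61.0] 0.82
tag_a [506.0, -161.0, 68.0] 0.7
tag_a [495.0, -52.0, 66.0] 0.57
tag_a [497.0, 69.0, 68.0] 0.5
bin_dowels_full [674.0, 76.0, 65.0] 0.77
bin_knobs_full [678.0, -42.0, 68.0] 0.96
bin_dowels_low [699.0, -157.0, 21.0] 0.72
bin_knobs_low [679.0, 193.0, 15.0] 0.78
glue [493.0, 432.0, 111.0] 0.87
mug [523.0, -448.0, 45.0] 0.94
board [583.0, 12.0, 14.0] 0.96
0.55 [ 186.20805313 -544.00803453  224.98496145] [1.79996038e+02 1.08458157e-04 1.88950135e+01] 91.00864853180445
```

View pics/top0.png

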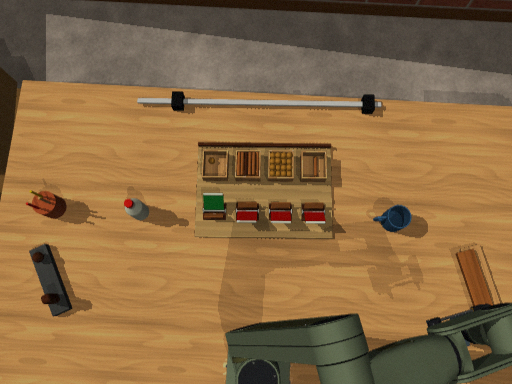

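View pics/side0.png

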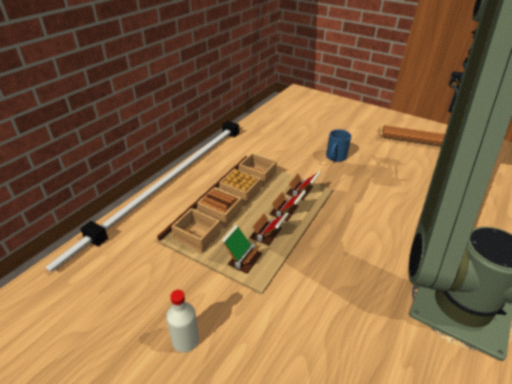

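Top view: the leftmost tag (≈214,202) is green, but its bin holds only one knob, so it's wrong. The two middle tags (≈247,213 and 280,213) are red with full bins, so they're wrong too. The rightmost tag (≈314,213) is red with a nearly empty bin, which is correct. Next I'll fit the board pose.

```bash
cat > h.py <<'E'
import cv2,numpy as np
from workcell import env, grab_frame, camera_model, models
def proj(c,P):
    m=camera_model(c);q=np.asarray(P,float)@np.array(m["R"]).T+m["t"];q=q@np.array(m["K"]).T
    return q[:,:2]/q[:,2:]
def back(c,u,z):
    m=camera_model(c);R=np.array(m["R"]);d=R.T@np.linalg.inv(m["K"])@[*u,1];o=-R.T@m["t"]
    return o+d*(z-o[2])/d[2]
E
python3 - <<'E'
from h import *
S=np.array([[532,-163],[522,-45],[511,66],[528,184.]])
B=np.array([[699,-157],[678,-42],[674,76],[679,193.]])
# fit yaw/pos with bins + stands
k=np.array([-172.5,-57.5,57.5,172.5])
L=np.r_[np.c_[0*k,k],np.c_[0*k+160,k]];W=np.r_[S,B]
l=L-L.mean(0);w=W-W.mean(0);yaw=np.arctan2((l[:,0]*w[:,1]-l[:,1]*w[:,0]).sum(),(l*w).sum())
R=np.array([[np.cos(yaw),-np.sin(yaw)],[np.sin(yaw),np.cos(yaw)]])
o=W.mean(0)-R@L.mean(0);print(np.degrees(yaw),o,(W-(L@R.T+o)).round().tolist())
for u in((194,238),(332,238)):print(back("top",u,12))
im=cv2.imread("pics/top0.png")[130:250,185:345];im=cv2.resize(im,None,fx=5,fy=5,interpolation=cv2.INTER_CUBIC)
for i,kk in enumerate(k):
    def ln(a,b,z,col):
        P=[[*(R@[a[0],a[1]]+o),z],[*(R@[b[0],b[1]]+o),z]]
        p=(proj("top",P)-[185,130]+.5)*5; cv2.line(im,*[tuple(map(int,x)) for x in p],col,1)
    x=46 if i==3 else -46
    ln((x,kk-34),(x,kk+34),87,(255,0,0))
    ln((0,kk-40),(0,kk+40),32,(0,255,255))
    for a,b in(((110,-44),(110,44)),((210,-44),(210,44)),((110,-44),(210,-44)),((110,44),(210,44))): ln((a[0],a[1]+kk),(b[0],b[1]+kk),67,(255,0,255))
cv2.imwrite("pics/ov.png",im)
E
```

```text
2.24968220992407 [522.93665968  10.85965812] [[2.0, -1.0], [-3.0, 2.0], [-10.0, -2.0], [12.0, 1.0], [9.0, -2.0], [-7.0, -2.0], [-7.0, 1.0], [3.0, 3.0]]
[415.34759602 247.88428502  12.        ]
[ 442.47855946 -230.09620572   12.        ]
```

View pics/ov.png

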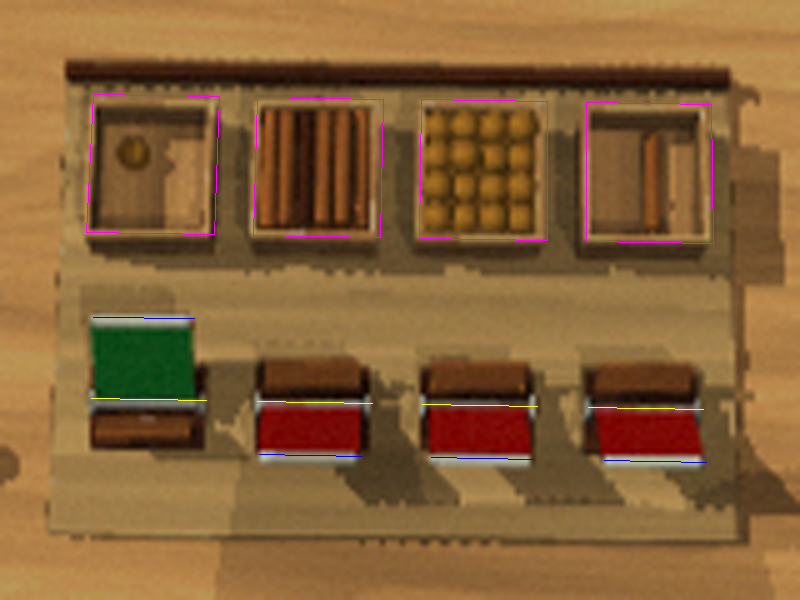

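The overlay matches to within 2–3 mm. Board origin is (523, 11), yaw 2.25°. Next: close the gripper, align the yaw and approach behind the knobs_full tag.

```bash
python3 -m crank '1 0 0 0 0 0 8.3; 1 0 0 0 0 0 8.35; 1 20 -35 0 0 0 0; 1 20 -35 0 0 0 0; 1 20 -35 0 0 0 0; 1 20 -35 0 0 0 0; 1 20 -35 0 0 0 0; 1 20 -35 0 0 0 0; 1 20 -35 0 0 0 0; 1 20 -35 0 0 0 0' 5; python3 -m crank '1 20 -35 0 0 0 0; 1 20 -35 0 0 0 0; 1 20 -35 0 0 0 0; 1 20 -35 0 0 0 0; 1 20 -35 0 0 0 0; 1 12 -29 0 0 0 0; 1 0 0 0 0 0 0;1 0 0 0 0 0 0'
```

```text
time_s: 1.8
ee_pos: [335.6, -256.8, 225.2]
ee_rot: [180.0, -0.0, 2.2]
force: [0.8, 0.8, -0.3]
gripper_width: 0.4
gripper_force: 0.0
time_s: 2.8
ee_pos: [438.7, -50.2, 224.9]
ee_rot: [180.0, 0.0, 2.3]
force: [-0.6, 0.7, -0.2]
gripper_width: 0.4
gripper_force: 0.0
```

```bash
python3 -m crank '1 0 0 35 0 0 0; 1 0 0 35 0 0 0; 1 0 0 35 0 0 0; 1 0 0 20 0 0 0; 1 0 0 9 0 0 0; 1 0 0 0 0 0 0; 1 8 0 0 0 0 0; 1 8 0 0 0 0 0; 1 8 0 0 0 0 0; 1 8 0 0 0 0 0'; python3 -m crank '1 7 0 0 0 0 0; 1 7 0 0 0 0 0; 1 7 0 0 0 0 0; 1 7 0 0 0 0 0; 1 7 0 0 0 0 0; 1 7 0 0 0 0 0; 1 7 0 0 0 0 0; 1 0 0 0 0 0 0'; python3 -m crank '1 4 0 0 0 0 0; 1 0 0 0 0 0 0; 1 -15 0 0 0 0 0; 1 -30 0 0 0 0 0; 1 -30 0 0 0 0 0; 1 0 0 0 0 0 0'
python3 - <<'E'
from h import *
im=grab_frame("side")[140:300,150:350];cv2.imwrite("pics/s1.png",cv2.resize(im,None,fx=3,fy=3))
print(env.state()["ee_pos"])
E
```

```text
time_s: 4.05
ee_pos: [471.8, -48.4, 91.1]
ee_rot: [180.0, -0.0, 2.3]
force: [-1.2, 0.2, -0.2]
gripper_width: 0.2
gripper_force: 0.2
time_s: 5.05
ee_pos: [520.6, -46.6, 90.9]
ee_rot: [180.0, -0.0, 2.3]
force: [0.1, 1.0, -0.1]
gripper_width: 0.5
gripper_force: 0.0
time_s: 5.8
ee_pos: [445.7, -49.2, 90.8]
ee_rot: [-180.0, 0.2, 2.2]
force: [0.1, -0.3, -0.1]
gripper_width: 0.8
gripper_force: 0.0
[447.955714   -49.36364172  91.20095066]
```

View pics/s1.png

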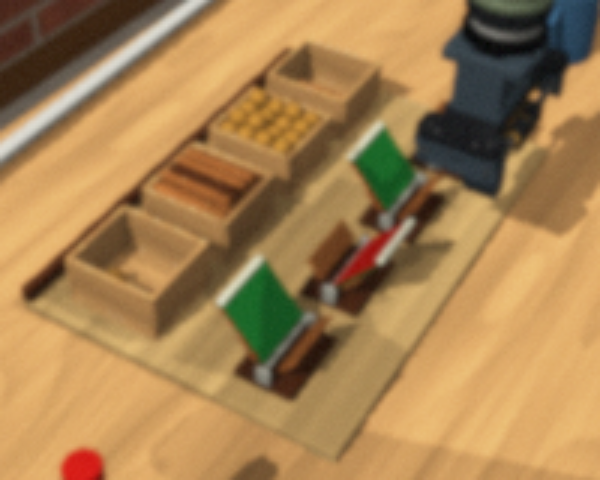

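The knobs_full tag fell to green. At crop (385,165) it now faces its bin, and the dowels_full tag at (370,255) is still red. Next I'll do the same on that one.

```bash
python3 -m crank '1 -8 0 0 0 0 0; 1 0 -35 0 0 0 0; 1 0 -35 0 0 0 0; 1 0 -30 0 0 0 0; 1 0 -15 0 0 0 0; 1 0 0 0 0 0 0; 1 8 0 0 0 0 0; 1 8 0 0 0 0 0; 1 8 0 0 0 0 0; 1 8 0 0 0 0 0'; python3 -m crank '1 7 0 0 0 0 0; 1 7 0 0 0 0 0; 1 7 0 0 0 0 0; 1 7 0 0 0 0 0; 1 7 0 0 0 0 0; 1 7 0 0 0 0 0; 1 7 0 0 0 0 0; 1 4 0 0 0 0 0; 1 0 0 0 0 0 0'; python3 -m crank '1 -15 0 0 0 0 0; 1 -30 0 0 0 0 0; 1 -30 0 0 0 0 0; 1 0 0 -35 0 0 0; 1 0 0 -35 0 0 0; 1 0 0 -30 0 0 0; 1 0 0 0 0 0 0'
python3 - <<'E'
from h import *
im=grab_frame("side")[140:300,150:350];cv2.imwrite("pics/s2.png",cv2.resize(im,None,fx=3,fy=3))
p=env.state()["ee_pos"];print(p)
a=np.radians(2.25);X=np.array([np.cos(a),np.sin(a)]);Y=np.array([-X[1],X[0]])
t=np.array([523,11])+172.5*Y+84*X-p[:2];print("tool x,y",t@X,-(t@Y))
E
```

```text
time_s: 7.1
ee_pos: [469.2, 66.2, 90.9]
ee_rot: [180.0, -0.0, 2.2]
force: [-0.2, -0.7, 0.2]
gripper_width: 0.8
gripper_force: 0.1
time_s: 8.22
ee_pos: [521.7, 68.6, 90.9]
ee_rot: [180.0, 0.0, 2.2]
force: [-0.7, 0.3, -0.3]
gripper_width: 0.4
gripper_force: 0.0
time_s: 9.1
ee_pos: [446.7, 65.8, 192.9]
ee_rot: [-180.0, -0.3, 2.3]
force: [-0.4, -0.1, 0.0]
gripper_width: 0.5
gripper_force: 0.0
[445.63352949  65.61267758 191.27552559]
tool x,y 159.16274010246727 -114.89203344120742
```

View pics/s2.png

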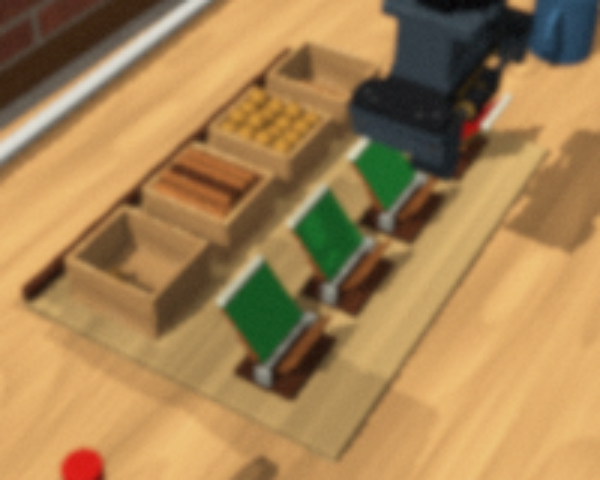

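Both middle tags are now green, at crop (330,235) and (385,175). Next is the leftmost tag, pushed from the bin side.

```bash
python3 -m crank '1 0 -35 0 0 0 0; 1 0 -40 0 0 0 0; 1 0 -40 0 0 0 0; 1 35 0 0 0 0 0; 1 40 0 0 0 0 0; 1 40 0 0 0 0 0; 1 30 0 0 0 0 0; 1 14 0 0 0 0 0; 1 0 0 0 0 0 0; 1 0 0 0 0 0 0'; python3 -m crank '1 0 0 35 0 0 0; 1 0 0 35 0 0 0; 1 0 0 20 0 0 0; 1 0 0 10 0 0 0; 1 0 0 0 0 0 0; 1 0 0 0 0 0 0'
```

```text
time_s: 10.4
ee_pos: [599.5, 186.7, 190.5]
ee_rot: [180.0, 0.1, 2.3]
force: [-0.1, -0.1, -0.3]
gripper_width: 0.5
gripper_force: 0.0
time_s: 11.15
ee_pos: [601.4, 187.0, 92.2]
ee_rot: [-180.0, -0.1, 2.3]
force: [-1.0, 0.8, -0.7]
gripper_width: 0.4
gripper_force: 0.0
```

```bash
python3 -m crank '1 -8 0 0 0 0 0; 1 -8 0 0 0 0 0; 1 -8 0 0 0 0 0; 1 -8 0 0 0 0 0; 1 -7 0 0 0 0 0; 1 -7 0 0 0 0 0; 1 -7 0 0 0 0 0; 1 -7 0 0 0 0 0; 1 -7 0 0 0 0 0; 1 -7 0 0 0 0 0'; python3 -m crank '1 -7 0 0 0 0 0; 1 -4 0 0 0 0 0; 1 0 0 0 0 0 0; 1 15 0 0 0 0 0; 1 25 0 0 0 0 0; 1 0 0 -35 0 0 0; 1 0 0 -40 0 0 0; 1 0 0 -40 0 0 0; 1 0 0 -40 0 0 0; 1 0 0 0 0 0 0'; python3 -m crank '1 -40 0 0 0 0 0; 1 -50 0 0 0 0 0; 1 -50 0 0 0 0 0; 1 -50 0 0 0 0 0; 1 -40 0 0 0 0 0; 1 0 0 0 0 0 0; 1 0 0 0 0 0 0;1 0 0 0 0 0 0'
python3 - <<'E'
from h import *
im=grab_frame("top")[130:250,185:345];im=cv2.resize(im,None,fx=3,fy=3)
j=cv2.resize(grab_frame("side")[140:300,150:350],(450,360));cv2.imwrite("pics/s3.png",np.hstack([im[:,:],j])[:, :930] if 0 else cv2.resize(np.hstack([im,j]),None,fx=.85,fy=.85))
E
```

```text
time_s: 12.4
ee_pos: [526.5, 183.8, 90.9]
ee_rot: [180.0, 0.0, 2.2]
force: [-0.7, -0.4, 0.0]
gripper_width: 0.3
gripper_force: 0.0
time_s: 13.65
ee_pos: [559.0, 185.6, 249.8]
ee_rot: [-179.9, -0.5, 2.2]
force: [0.5, 0.2, 0.4]
gripper_width: 0.1
gripper_force: 0.0
time_s: 14.65
ee_pos: [327.3, 176.2, 245.7]
ee_rot: [180.0, 0.0, 2.2]
force: [0.6, 0.5, 0.3]
gripper_width: 0.4
gripper_force: 0.0
```

View pics/s3.png

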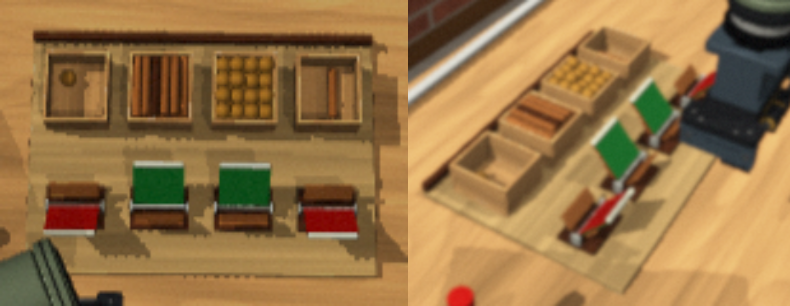

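The tags now read red, green, green, red from left to right, at crop (72,215), (158,185), (245,185) and (330,218). The full bins show green, nothing else has moved, and the arm is clear.

```bash
python3 -c "
from workcell import env
print(env.job_done())"
```

```text
the job is handed in; nothing more can be done
None
```

The job is handed in: in the last pictures the two full bins show green, the two nearly empty bins show red, and the bins looked undisturbed; no verdict came back.

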